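# Make up the two disc-drive repair kits

### The job

Make up two repair kits from the loose parts on the green mat: the blue tray gets the left-hand bracket and the spindle motor; the yellow tray gets the right-hand bracket, the laser pickup and the fan (a bracket is left-hand if, seen from above with its ear end nearest you and its leg pointing away, the ear sticks out to the left). Each bracket must lie flat in its tray's long compartment and every other part alone in a small compartment (either one), all the same way up as they lie now, flat on the tray floor and let go. Set the parts down rather than dropping them, and leave the wire spool, the meter and the jar where they are.

Things in the scene. Friction and masses are not known exactly. Their poses are not given: they have to be found in the camera images.
- left_bracket_center (a point): Left-hand bracket, bare aluminium, loose, lying flat: leg 80 x 14 x 26 high (mm); at one end a flat ear, 8 high, 18 along the leg, sticks 24 out of its side: to the left, seen from above with the ear end near you. The other is its mirror image. Point: centre of the leg, 13 up. x along the leg away from the ear end, z up; ear at x -40..-22, y +7..+31 (outline 80 x 38, centred on y +12).
- right_bracket_center (a point): Right-hand bracket, bare aluminium, loose, lying flat: leg 80 x 14 x 26 high (mm); at one end a flat ear, 8 high, 18 along the leg, sticks 24 out of its side: to the right, seen from above with the ear end near you. The other is its mirror image. Point: centre of the leg, 13 up. x along the leg away from the ear end, z up; ear at x -40..-22, y -7..-31 (outline 80 x 38, centred on y -12).
- motor_center (a point): Spindle motor: upright black round drum with a copper band and a steel hub on top, diameter 34, height 28, loose, 50 g. Point: its centre, 14 above its underside; z up along its axis. (Sizes in mm.)
- pickup_center (a point): Laser pickup: red block with a round lens and a brass strip on top, 34 (x) by 26 (y), 28 high, loose, 40 g. Point: its centre, 14 above its underside; z up. (Sizes in mm.)
- fan_center (a point): Small white square fan with dark round grille on top, 32 by 32, 26 high, loose, 35 g. Point: its centre, 13 above its underside; z up, x and y along its sides. (Sizes in mm.)
- blue_tray: Blue kit tray, fixed, 125 (x) x 137 (y) x 10 high (mm), floor 3 thick, its walls and black dividers 3 thick, 10 high in all. Origin: centre of its underside, on the bench; z up. Long compartment 119 (x) x 68 (y), centred at x 0, y -31.5. Two small compartments 58 (x) x 60 (y), centred at x -30.5 and +30.5, y +35.5.
- yellow_tray: Yellow kit tray, fixed, 125 (x) x 137 (y) x 10 high (mm), floor 3 thick, its walls and black dividers 3 thick, 10 high in all. Origin: centre of its underside, on the bench; z up. Long compartment 119 (x) x 68 (y), centred at x 0, y -31.5. Two small compartments 58 (x) x 60 (y), centred at x -30.5 and +30.5, y +35.5.
- spool: Bystander: spool of bright wire with green flanges, standing on end, diameter 60, height 42, loose. Origin: centre of its underside. To be left alone. (Sizes in mm.)
- meter: Bystander: orange and black hand meter lying flat, 75 by 150, 42 high, loose. Origin: centre of its underside. To be left alone. (Sizes in mm.)
- jar: Bystander: amber jar with steel cap, diameter 60, height 55, loose. Origin: centre of its underside. To be left alone. (Sizes in mm.)
Mind the look-alikes: they are no part of the job. What is shaped like the part that bears right_bracket_center but red or turquoise is not meant. What is shaped like the part that bears fan_center but purple or turquoise is not meant.

How it is judged:
By the outcome, as a careful person would: the job done as asked, in the order asked, and still so for the second after the job is handed in, with the robot touching nothing.
It also fails if it takes over 109 s, if anything falls off the work surface, if the arm or the gripper's body presses on something with over 40 N, if the wrist force passes 120 N, or if a joint passes its speed limit or range.

### The arm

A 7-joint arm with a two-finger parallel gripper is mounted at the origin on the work surface. World frame = base frame: x ahead of the robot, y to its left, z up, the work surface at z = 0. Lengths are in mm, angles in rad, forces in N, time in s.
With the tool pointing down it reaches from about 425 to 1025 mm from the base axis. Payload 3.6 kg.
Tool frame: the origin (TCP) lies midway between the tips of the shut fingers; the grasp point (between the pads) lies 19 mm behind it; y points along the fingers, z is the direction in which the jaws open and shut, and the axes are right-handed (so a half turn about y gives the same grasp; the last joint's range is limited). The gripper opens to 85 mm and grips with 20 to 120 N. Pads are 22 mm wide; open, the fingers measure 114 mm over their backs; the gripper's body (76 mm by 85 mm) begins 54 mm behind the grasp point. The pads swing forward as they close: fully open they stand 13 mm farther back than shut.
Start: joints at [-1.415, 0.591, 0.048, 1.609, -0.033, 0.943, -0.034], TCP at [179.222, 702.502, 231.302] pointing down, gripper open.
Joint ranges: [-2.69, 2.69], [-0.47, 2.24], [-1.27, 1.36], [0.19, 2.51], [-1.53, 4.68], [0.08, 2.07], [-3.09, 3.09]. Speed limits (rad/s): [2.57, 2.57, 3.14, 3.14, 3.14, 3.14, 3.14].

### API

Orientations are given as a 3x3 rotation matrix whose columns are the frame's x, y, z axes.
In Python, from bench import monitor, imaging, order gives the robot as it stands.
- The arm moves only by the tool play_rows, never from a script. Its arguments are lists of equal length, an entry for each row: "slide": the shift along the world's x, y, z in mm, a list of three; "yaw": the turn about the world's z in degrees. In form: {"slide": [[tx, ty, tz], ...], "yaw": [yaw, ...]}. A call has exactly 10 rows; each row shifts and turns the commanded pose from where the row before left it; what a row does not reach is not made up. A row lasts 1/10 s, in which the tool goes at most 50 mm and 8.59 degrees, less where a joint would pass 70% of its speed; a pose out of reach is approached as far as the arm can. A call is refused whole if a number of a shift passes 50 or a number of a turn 8.59, either way. A call with a gripper value outside its range is refused whole. "hand" is the opening in per cent of the stroke, from 0 (shut) to 100 (fully open), set as the call begins (left out, the last holds). The fingers move at their own pace and stop on an object; "grip_force" is the grip in N (left out, the last holds). Time passes only in rows, so rows that do not move let the fingers close, or fill a call up. It gives the time, the measured TCP pose, the force and the opening at its end, in the units of the state.
- monitor.state(): the state, without advancing time (a new reading comes with each control period).
- imaging.capture(name): name is "scene" or "top"; returns a dict with "image" (384x512x3 uint8, blue, green, red), "fx", "fy", "cx", "cy" (pixels), "world_to_cam" (4x4, takes a point from world to camera coordinates). Camera axes: x right, y down, z forward; pixel columns grow to the right and rows downward; lengths in mm; the calibration is good to about 2 mm. A picture is of the moment at which its call begins. There is no depth.
- order.job_done(): hands the job in, once; it reports no verdict.
Trained networks look in the newest picture that a camera, given by its name, has taken for a name from the list of things; names that differ only in an ending like _2 or _b are one class to them, and where a whole thing is asked for, a point or a joint stands for the part that bears it (a point fixed in the world has none). Each returns a list of dicts, best first, with "conf" (0 to 1); they miss things now and then, are a little off and sometimes report something else, mostly with a low value. They report only what shows in the picture. A call takes as long as a camera call. They do not tell look-alikes from the thing itself.
- imaging.recognise(name, camera): "centre" ([x, y, z] in mm, in world coordinates, good to about 4 mm: the middle of the surface that is visible of it).
The state is a dict: "t": time; "qpos": joint angles; "joint_vel": joint speeds; "joint_torque": joint torques, N m; "ee_pos": TCP position; "tool_rot": TCP orientation; "ft_force": force on the tool from outside, world axes, zero at the start; "ft_torque": the same for the moment, N m; "opening": finger opening in mm.
Only numpy, scipy, OpenCV 4.12 (cv2) and the standard library are available. Lean on these libraries where they do the work, as an engineer would, in place of code of your own. Each camera call takes 0.05 s, during which the arm holds its last target. There are 200 camera calls.

## Working session

There is one attempt and no reset: what is moved stays moved. The work goes in short steps, Python scripts to look and compute and a tool call to move; the robot and the scene stay as the last step left them, time stands still between calls to the robot, and variables do not carry over. Pictures are saved under pics/ and viewed, about 12 in all and at most 16, crops included, and the job is handed in when it is done.

Besides the shell and the picture viewer there is one more tool, called after "Emit:" as name([rows], argument=value, ...), one row to a line, values as JSON. play_rows: Moves the arm, as the interface text tells. Its arguments: {"type":"object","properties":{"slide":{"type":"array"},"yaw":{"type":"array"},"hand":{"type":"number"},"grip_force":{"type":"number"}},"required":["slide","yaw"]}

```bash
mkdir -p pics; ls; cat > h.py <<'E'
import numpy as np, cv2
from bench import monitor, imaging, order
def cap(n):
    c=imaging.capture(n); c['image']=np.array(c['image'],dtype=np.uint8); c['T']=np.array(c['world_to_cam'],float); return c
def proj(c,p):
    p=c['T']@np.array([*p,1.]); return np.array([c['fx']*p[0]/p[2]+c['cx'],c['fy']*p[1]/p[2]+c['cy']])
def ray(c,u,v,z):
    d=np.array([(u-c['cx'])/c['fx'],(v-c['cy'])/c['fy'],1.]); R=c['T'][:3,:3]; o=-R.T@c['T'][:3,3]; d=R.T@d
    return o+d*(z-o[2])/d[2]
E
python3 - <<'E'
from h import *
for n in ('top','scene'):
    c=cap(n); cv2.imwrite(f'pics/{n}0.png',cv2.resize(c['image'],(800,600),interpolation=cv2.INTER_CUBIC))
    print(n,c['fx'],c['cx'],c['cy'],np.round(c['T'],3).tolist())
    for k in ['left_bracket_center','right_bracket_center','motor_center','pickup_center','fan_center','blue_tray','yellow_tray','spool','meter','jar']:
        for r in imaging.recognise(k,n)[:5]:
            print(k,round(r['conf'],2),np.round(r['centre']),np.round(proj(c,r['centre'])))
s=monitor.state(); print(s['ee_pos'],np.round(s['tool_rot'],3).tolist(),s['opening'],s['t'])
E
```

```text
pics
top 372.452937224661 240.28283408955423 186.76550926011117 [[0.011, -1.0, -0.023, -4.034], [-0.986, -0.007, -0.167, 584.531], [0.167, 0.025, -0.986, 740.12], [0.0, 0.0, 0.0, 1.0]]
left_bracket_center 0.7 [643. 144.  26.] [177. 162.]
left_bracket_center 0.54 [786.  27.  38.] [230.  99.]
right_bracket_center 0.79 [661.  27.  32.] [229. 154.]
right_bracket_center 0.69 [ 773. -150.   28.] [309. 106.]
right_bracket_center 0.56 [ 649. -132.   24.] [301. 160.]
motor_center 0.65 [ 464. -137.   28.] [305. 245.]
pickup_center 0.47 [552. -13.  28.] [247. 203.]
fan_center 0.73 [369. 110.  27.] [187. 290.]
fan_center 0.69 [511. 117.  27.] [187. 222.]
fan_center 0.51 [438. 124.  29.] [182. 256.]
blue_tray 0.68 [507. 312.   3.] [101. 224.]
yellow_tray 0.73 [ 509. -316.    0.] [385. 225.]
spool 0.76 [ 696. -303.   40.] [381. 138.]
meter 0.8 [788.  24.  35.] [231.  99.]
meter 0.31 [ 696. -305.   38.] [381. 138.]
jar 0.8 [703. 317.  58.] [ 95. 131.]
jar 0.74 [509. 312.   5.] [101. 223.]
scene 416.5180846900369 250.65244212546403 189.55148865137625 [[0.406, 0.914, 0.022, -212.312], [0.585, -0.241,
[... 219 characters left out ...]
-149.   19.] [235. 281.]
right_bracket_center 0.57 [ 663. -141.   23.] [220. 242.]
motor_center 0.63 [ 476. -134.   26.] [197. 192.]
pickup_center 0.7 [561. -14.  19.] [252. 202.]
pickup_center 0.5 [647. 141.  16.] [321. 209.]
fan_center 0.64 [523. 113.  24.] [289. 181.]
fan_center 0.44 [370. 113.  20.] [265. 153.]
fan_center 0.43 [446. 118.  20.] [278. 166.]
blue_tray 0.69 [511. 310.   1.] [345. 169.]
yellow_tray 0.87 [ 511. -315.    3.] [131. 226.]
spool 0.9 [ 709. -308.   43.] [151. 273.]
meter 0.63 [814.  14.  35.] [312. 265.]
jar 0.86 [725. 306.  39.] [395. 204.]
[179.22601432 702.50458189 231.30841576] [[0.969, 0.0, 0.247], [-0.247, -0.0, 0.969], [0.0, -1.0, 0.0]] 85.38013420366723 1.1
```

View pics/top0.png

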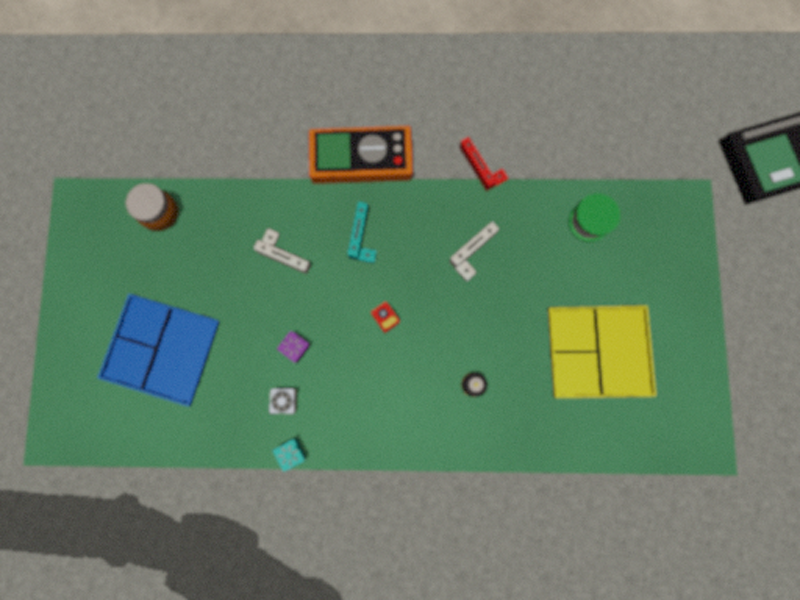

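View pics/scene0.png

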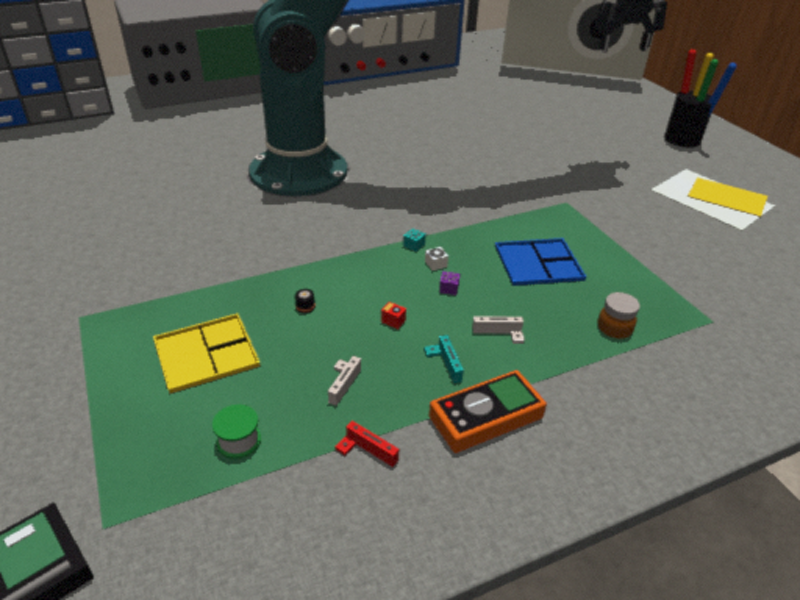

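The top view shows these candidates, by pixel in the 800x600 picture:
- **Brackets:** bare aluminium at (282,250) with its ear to the left of the leg direction, so left-hand. Bare aluminium at (475,245) has its ear to the right, so right-hand. The turquoise (360,232) and red (483,163) ones are look-alikes.
- **Fans:** white (282,400) is the one meant. Purple (293,347) and turquoise (289,453) are look-alikes.
- **Other parts and trays:** motor (474,384), pickup (385,317), blue tray (160,350), yellow tray (602,352).

Next I'll fit the poses with silhouettes in both cameras.

```bash
cat > fit.py <<'E'
from h import *
from scipy.optimize import minimize
S=4
def box(x0,x1,y0,y1,z0,z1): return np.array([[x,y,z] for x in(x0,x1) for y in(y0,y1) for z in(z0,z1)],float)
a=np.linspace(0,2*np.pi,24)
cyl=np.array([[17*np.cos(t),17*np.sin(t),z] for t in a for z in(0,28)])
M={'left':[box(-40,40,-7,7,0,26),box(-40,-22,7,31,0,8)],'right':[box(-40,40,-7,7,0,26),box(-40,-22,-31,-7,0,8)],
 'motor':[cyl],'pickup':[box(-17,17,-13,13,0,28)],'fan':[box(-16,16,-16,16,0,26)],
 'blue':[box(-62.5,62.5,-68.5,68.5,0,10)],'yellow':[box(-62.5,62.5,-68.5,68.5,0,10)]}
def render(c,parts,p,roi,z=0):
    u0,v0,w,h=roi; m=np.zeros((h*S,w*S),np.uint8); C,s=np.cos(p[2]),np.sin(p[2])
    for b in parts:
        q=np.array([proj(c,(p[0]+C*x-s*y,p[1]+s*x+C*y,zz+z)) for x,y,zz in b])
        q=((q-[u0,v0]+.5)*S*16-8).astype(np.int32)
        cv2.fillConvexPoly(m,cv2.convexHull(q),255,shift=4)
    m=cv2.resize(m,(w,h),interpolation=cv2.INTER_AREA).astype(float)/255
    return cv2.GaussianBlur(m,(0,0),0.8)
def fg(c):
    hsv=cv2.cvtColor(c['image'],cv2.COLOR_BGR2HSV).astype(int)
    return (~((abs(hsv[...,0]-72)<14)&(hsv[...,1]>75))).astype(float)
def fit(c,name,p0,r,z=0,f=None):
    u,v=np.round(proj(c,(p0[0],p0[1],10))).astype(int)
    roi=(u-r,v-r,2*r,2*r); f=fg(c) if f is None else f
    t=cv2.GaussianBlur(f[v-r:v+r,u-r:u+r],(0,0),0.4)
    def cost(p): return ((render(c,M[name],(p[0],p[1],p[2]/50),roi,z)-t)**2).sum()
    best=None
    for dy in (0,) if name=='motor' else (-.25,0,.25):
        s0=np.array([p0[0],p0[1],(p0[2]+dy)*50])
        o=minimize(cost,s0,method='Nelder-Mead',options=dict(initial_simplex=np.vstack([s0,s0+[8,0,0],s0+[0,8,0],s0+[0,0,8]]),xatol=.2,fatol=.01,maxiter=120))
        if best is None or o.fun<best.fun: best=o
    return best.x[0],best.x[1],best.x[2]/50,best.fun/t.sum()
E
cat > run.py <<'E'
from fit import *
P={'left':(645,142,-1.99,26),'right':(656,-136,-.7,26),'motor':(470,-136,0,14),'pickup':(556,-14,.5,14),'fan':(442,121,0,13),'blue':(509,311,-1.85,48),'yellow':(510,-315,-1.57,48)}
cs={n:cap(n) for n in('top','scene')}
for n,c in cs.items():
    f=fg(c); cv2.imwrite(f'pics/m_{n}.png',f*255)
    for k,p in P.items():
        print(n,k,np.round(fit(c,k,p[:3],p[3],0,f),2))
c=cs['top']; i=c['image'][125:290,150:340]; cv2.imwrite('pics/crop.png',cv2.resize(i,None,fx=3.4,fy=3.4,interpolation=cv2.INTER_CUBIC))
E
python3 run.py
```

```text
top left [ 6.4184e+02  1.3751e+02 -1.9500e+00  7.0000e-02]
top right [ 6.6080e+02 -1.3726e+02 -8.4000e-01  9.0000e-02]
top motor [ 4.6292e+02 -1.3313e+02  2.2000e-01  9.0000e-02]
top pickup [ 5.5537e+02 -1.1000e+01  6.3000e-01  1.1000e-01]
top fan [4.3765e+02 1.2887e+02 1.0000e-02 7.0000e-02]
top blue [ 5.0839e+02  3.1029e+02 -1.8100e+00  1.2000e-01]
top yellow [ 5.1137e+02 -3.1629e+02 -1.5400e+00  1.2000e-01]
scene left [ 6.3813e+02  1.3820e+02 -1.9600e+00  3.0000e-02]
scene right [ 6.5667e+02 -1.3704e+02 -8.4000e-01  3.0000e-02]
scene motor [ 4.5968e+02 -1.3507e+02  1.1000e-01  1.3000e-01]
scene pickup [ 5.5097e+02 -1.1260e+01  6.1000e-01  5.0000e-02]
scene fan [ 4.3313e+02  1.2976e+02 -3.0000e-02  3.4000e-01]
scene blue [501.69 312.44  -1.8    0.69]
scene yellow [ 5.0587e+02 -3.1658e+02 -1.5000e+00  3.5000e-01][ WARN:0@2.240] global loadsave.cpp:1063 imwrite_ Unsupported depth image for selected encoder is fallbacked to CV_8U.
```

View pics/crop.png

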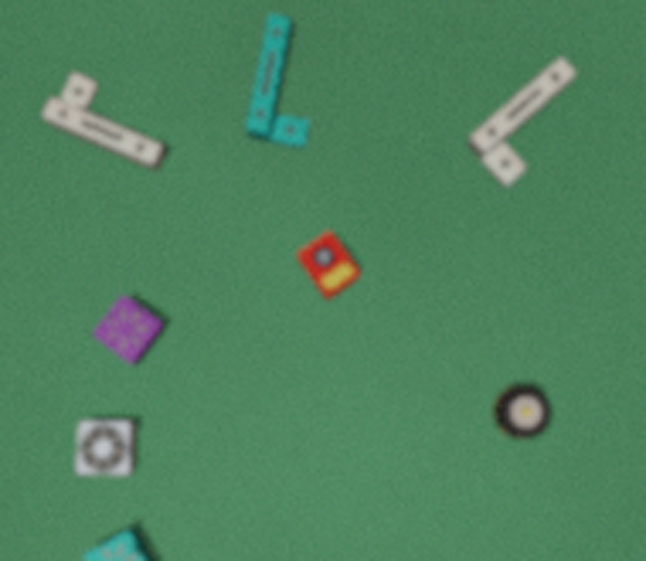

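The enlarged crop confirms which parts are meant: left-hand bracket crop (105,120), right-hand bracket (520,110), white fan (105,447), pickup (328,265) and motor (523,410). The tray x axes need a refit, because the small compartments lie on the +y side.

```bash
cat > trays.py <<'E'
from fit import *
for n in('top','scene'):
    c=cap(n); hsv=cv2.cvtColor(c['image'],cv2.COLOR_BGR2HSV).astype(int)
    for k,p,h in(('blue',(506,311,-.28),108),('yellow',(510,-315,0),27)):
        f=((abs(hsv[...,0]-h)<13)&(hsv[...,1]>90)).astype(np.uint8)
        f=cv2.morphologyEx(f,cv2.MORPH_CLOSE,np.ones((7,7))).astype(float)
        print(n,k,np.round(fit(c,k,p,48,0,f),2))
E
python3 trays.py
```

```text
top blue [ 5.0822e+02  3.1005e+02 -2.8000e-01  1.0000e-02]
top yellow [ 5.1075e+02 -3.1277e+02  3.0000e-02  1.0000e-02]
scene blue [ 5.0299e+02  3.1236e+02 -2.7000e-01  2.0000e-02]
scene yellow [ 5.0722e+02 -3.1348e+02  3.0000e-02  1.0000e-02]
```

Emit:
play_rows([
  [10, -12, -4],
  [24, -29, -7],
  [24, -29, -7],
  [24, -29, -7],
  [24, -29, -7],
  [24, -29, -7],
  [24, -29, -7],
  [24, -29, -7],
  [24, -29, -7],
  [24, -29, -7],
], yaw=[-2, -5, -5, -5, -5, -5, -5, -5, -5, -5], hand=55, grip_force=50)

```text
t: 2.3
ee_pos: [406.4, 426.8, 164.1]
tool_rot: [[0.475, 0.0, 0.88], [-0.88, -0.001, 0.475], [0.001, -1.0, -0.0]]
ft_force: [0.4, -0.5, -0.3]
opening: 47.1
```

Emit:
play_rows([
  [26, -32, -9],
  [26, -32, -9],
  [26, -32, -9],
  [26, -32, -9],
  [26, -32, -9],
  [26, -32, -9],
  [26, -32, -9],
  [26, -32, -9],
  [18, -22, -6],
  [9, -12, -2],
], yaw=[-5, -5, -5, -5, -5, -5, -5, -5, -5, -5.7])

```text
t: 3.3
ee_pos: [641.7, 133.8, 84.0]
tool_rot: [[-0.385, 0.001, 0.923], [-0.923, -0.003, -0.385], [0.002, -1.0, 0.002]]
ft_force: [-0.3, 0.5, 0.1]
opening: 46.9
```

Emit:
play_rows([
  [0, -1, -10],
  [0, 0, -14],
  [0, 0, -14],
  [0, 0, -14],
  [0, 0, -12],
  [0, 0, -9],
  [0, 0, -6],
  [0, 0, 0],
  [0, 0, 0],
  [0, 0, 0],
], yaw=[0, 0, 0, 0, 0, 0, 0, 0, 0, 0])

```text
t: 4.3
ee_pos: [640.8, 138.5, 5.9]
tool_rot: [[-0.375, 0.001, 0.927], [-0.927, 0.0, -0.375], [-0.001, -1.0, 0.001]]
ft_force: [-0.3, 0.6, 0.0]
opening: 47.0
```

```bash
python3 - <<'E'
from h import *
for n,b in(('scene',(250,150,390,255)),('top',(120,110,260,215))):
    c=cap(n); i=c['image'][b[1]:b[3],b[0]:b[2]]; cv2.imwrite(f'pics/g1{n}.png',cv2.resize(i,None,fx=4,fy=4,interpolation=cv2.INTER_CUBIC))
a=[cv2.imread(f'pics/g1{n}.png') for n in('scene','top')]; cv2.imwrite('pics/g1.png',cv2.resize(np.hstack(a),(800,300),interpolation=cv2.INTER_AREA))
s=monitor.state(); print(s['ee_pos'],s['ft_force'],s['opening'])
E
```

```text
[640.69697302 138.55587894   5.91462072] [-0.03255884 -0.44554205 -0.16993897] 47.11773713972656
```

View pics/g1.png

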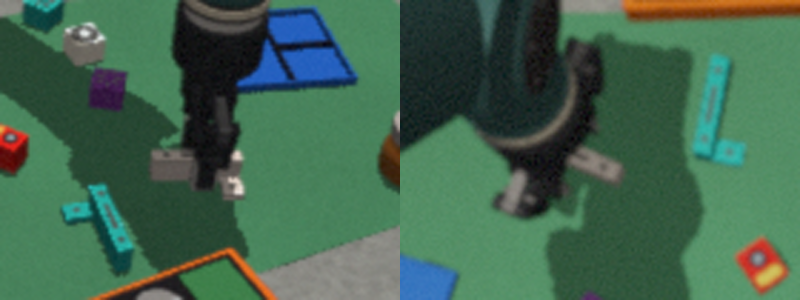

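The fingers straddle the leg of the left bracket, and the ear is clear at left panel (232,180). Next I close and lift.

Emit:
play_rows([
  [0, 0, 0],
  [0, 0, 0],
  [0, 0, 0],
  [0, 0, 0],
  [0, 0, 0],
  [0, 0, 0],
  [0, 0, 5],
  [0, 0, 10],
  [0, 0, 15],
  [0, 0, 20],
], yaw=[0, 0, 0, 0, 0, 0, 0, 0, 0, 0], hand=0)

```text
t: 5.4
ee_pos: [639.5, 138.4, 55.9]
tool_rot: [[-0.375, -0.002, 0.927], [-0.927, -0.0, -0.375], [0.001, -1.0, -0.001]]
ft_force: [1.0, 0.9, -1.4]
opening: 12.9
```

Emit:
play_rows([
  [-4, 4, 10],
  [-8, 8, 5],
  [-14, 13, 0],
  [-15, 14, 0],
  [-15, 14, 0],
  [-15, 14, 0],
  [-15, 14, 0],
  [-14, 14, 0],
  [-14, 13, 0],
  [-11, 11, 0],
], yaw=[4, 8, 8, 8, 8, 8, 8, 8, 8, 8])

```text
t: 6.4
ee_pos: [514.5, 258.2, 71.4]
tool_rot: [[0.813, 0.001, 0.583], [-0.583, -0.0, 0.813], [0.001, -1.0, 0.0]]
ft_force: [0.5, -0.5, -1.4]
opening: 12.9
```

Emit:
play_rows([
  [-9, 9, 0],
  [-6, 6, 0],
  [-4.5, 4, 0],
  [0, 0, -10],
  [0, 0, -15],
  [0, 0, -10],
  [0, 0, -6],
  [0, 0, 0],
  [0, 0, 0],
  [0, 0, 0],
], yaw=[8, 7, 5.2, 0, 0, 0, 0, 0, 0, 0])

```text
t: 7.4
ee_pos: [496.1, 276.6, 29.5]
tool_rot: [[0.962, 0.001, 0.273], [-0.273, 0.0, 0.962], [0.0, -1.0, 0.0]]
ft_force: [-0.1, -0.0, -0.9]
opening: 12.8
```

```bash
cat > look.py <<'E'
import sys
from h import *
o,b1,b2=sys.argv[1],eval(sys.argv[2]),eval(sys.argv[3]); a=[]
for n,b in(('scene',b1),('top',b2)):
    c=cap(n); a.append(cv2.resize(c['image'][b[1]:b[3],b[0]:b[2]],(400,400*(b[3]-b[1])//(b[2]-b[0])),interpolation=cv2.INTER_CUBIC))
h=max(x.shape[0] for x in a); a=[cv2.copyMakeBorder(x,0,h-x.shape[0],0,0,cv2.BORDER_CONSTANT) for x in a]
cv2.imwrite(f'pics/{o}.png',np.hstack(a))
s=monitor.state(); print(s['t'],s['ee_pos'],s['ft_force'],s['opening'])
E
python3 look.py p1 '(290,110,410,200)' '(40,170,160,260)'
```

```text
7.5 [496.07709178 276.63826456  29.7005754 ] [ 0.18551723  0.36366668 -0.37888253] 12.862494864328792
```

View pics/p1.png

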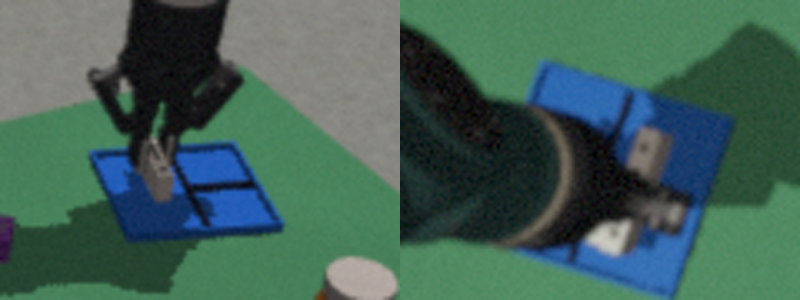

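The bracket hangs level over the blue tray's long compartment, ear toward the divider and parallel to it. Now I lower it.

Emit:
play_rows([
  [0, 0, -5],
  [0, 0, -5],
  [0, 0, -4],
  [0, 0, -3],
  [0, 0, -2],
  [0, 0, -1],
  [0, 0, -0.7],
  [0, 0, 0],
  [0, 0, 0],
  [0, 0, 0],
], yaw=[0, 0, 0, 0, 0, 0, 0, 0, 0, 0])

```text
t: 8.5
ee_pos: [495.9, 276.6, 8.7]
tool_rot: [[0.962, 0.0, 0.272], [-0.272, 0.0, 0.962], [0.0, -1.0, 0.0]]
ft_force: [0.1, -0.4, -0.1]
opening: 12.9
```

Emit:
play_rows([
  [0, 0, 0],
  [0, 0, 0],
  [0, 0, 0],
  [0, 0, 0],
  [0, 0, 5],
  [0, 0, 10],
  [0, 0, 20],
  [0, -10, 25],
  [0, -20, 15],
  [0, -30, 0],
], yaw=[0, 0, 0, 0, 0, 0, 0, 0, 0, 0], hand=29)

```text
t: 9.5
ee_pos: [497.7, 219.0, 86.7]
tool_rot: [[0.963, 0.006, 0.269], [-0.269, 0.004, 0.963], [0.005, -1.0, 0.006]]
ft_force: [0.9, -0.3, -0.2]
opening: 25.0
```

Emit:
play_rows([
  [-2, -30, 0],
  [-3, -34, 0],
  [-3, -35, 0],
  [-3, -35, 0],
  [-3, -35, 0],
  [-4, -36, 0],
  [-4, -36, 0],
  [-4, -36, 0],
  [-4, -34, 0],
  [-3, -22, 0],
], yaw=[-7, -8.3, -8.3, -8.3, -8.3, -8.3, -8.3, -8.3, -8.3, -8.3], hand=65)

```text
t: 10.5
ee_pos: [462.6, -119.3, 84.6]
tool_rot: [[-0.14, 0.002, 0.99], [-0.99, -0.001, -0.14], [0.0, -1.0, 0.002]]
ft_force: [1.0, -0.3, -0.2]
opening: 55.6
```

Emit:
play_rows([
  [-1, -12, 0],
  [-1, -5, 0],
  [0, 0, -10],
  [0, 0, -15],
  [0, 0, -18],
  [0, 0, -16],
  [0, 0, -10],
  [0, 0, -8],
  [0, 0, 0],
  [0, 0, 0],
], yaw=[-5, -3, 0, 0, 0, 0, 0, 0, 0, 0])

```text
t: 11.5
ee_pos: [460.8, -133.3, 6.7]
tool_rot: [[-0.267, 0.0, 0.964], [-0.964, 0.0, -0.267], [-0.0, -1.0, 0.0]]
ft_force: [-0.0, -0.0, 0.3]
opening: 55.6
```

```bash
python3 look.py g2 '(140,130,260,220)' '(240,190,360,280)'
```

```text
11.6 [ 461.06369945 -133.50310352    7.06489949] [-1.43671329  0.05703698 -0.07961922] 55.40441942150911
```

View pics/g2.png

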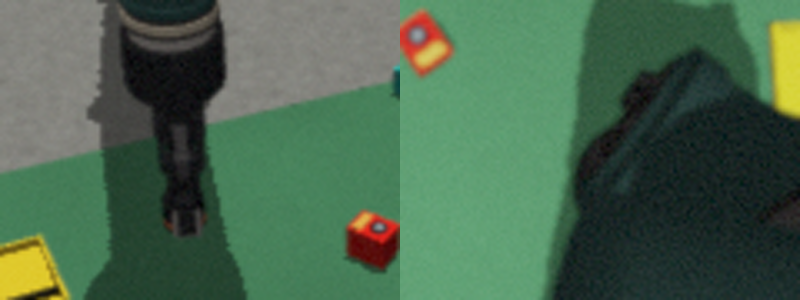

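In the scene panel the motor's copper edges show evenly on both sides of the front finger (185,222), so it is centred. I close and lift.

Emit:
play_rows([
  [0, 0, 0],
  [0, 0, 0],
  [0, 0, 0],
  [0, 0, 0],
  [0, 0, 0],
  [0, 0, 0],
  [0, 0, 5],
  [0, 0, 10],
  [0, 0, 15],
  [0, 0, 20],
], yaw=[0, 0, 0, 0, 0, 0, 0, 0, 0, 0], hand=0)

```text
t: 12.6
ee_pos: [460.2, -133.3, 57.3]
tool_rot: [[-0.268, -0.001, 0.964], [-0.964, 0.0, -0.268], [-0.0, -1.0, -0.001]]
ft_force: [-0.2, -0.2, 0.3]
opening: 31.4
```

Emit:
play_rows([
  [1, 15, 12],
  [1, 30, 8],
  [2, 45, 0],
  [2, 45, 0],
  [2, 45, 0],
  [2, 45, 0],
  [2, 45, 0],
  [2, 45, 0],
  [2, 45, 0],
  [2, 45, 0],
], yaw=[0, 0, 0, 0, 0, 0, 0, 0, 0, 0])

```text
t: 13.6
ee_pos: [478.2, 273.6, 77.5]
tool_rot: [[-0.267, 0.0, 0.964], [-0.964, 0.0, -0.267], [-0.0, -1.0, 0.0]]
ft_force: [1.3, 0.7, 0.1]
opening: 32.0
```

Emit:
play_rows([
  [2, 40, 0],
  [2, 25, 0],
  [2, 12, 0],
  [1.5, 5, 0],
  [0, 0, -10],
  [0, 0, -15],
  [0, 0, -15],
  [0, 0, -7],
  [0, 0, 0],
  [0, 0, 0],
], yaw=[0, 0, 0, 0, 0, 0, 0, 0, 0, 0])

```text
t: 14.6
ee_pos: [486.3, 352.9, 29.2]
tool_rot: [[-0.268, -0.001, 0.963], [-0.963, -0.001, -0.268], [0.001, -1.0, -0.0]]
ft_force: [0.9, -0.1, -1.5]
opening: 31.5
```

```bash
python3 look.py p2 '(290,110,410,200)' '(40,170,160,260)'
```

```text
14.7 [486.65664131 353.48741093  29.91140442] [ 0.52531956  0.30211734 -0.28226365] 31.403961166355757
```

View pics/p2.png

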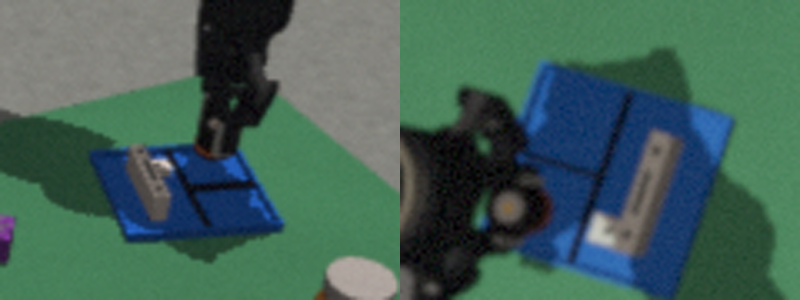

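The left bracket lies flat in the long compartment, and the motor hangs over the near small compartment (the left shift in the top view is parallax). I lower and release.

Emit:
play_rows([
  [0, 0, -5],
  [0, 0, -5],
  [0, 0, -4],
  [0, 0, -3],
  [0, 0, -1.5],
  [0, 0, -0.8],
  [0, 0, -0.4],
  [0, 0, 0],
  [0, 0, 0],
  [0, 0, 0],
], yaw=[0, 0, 0, 0, 0, 0, 0, 0, 0, 0])

```text
t: 15.7
ee_pos: [486.0, 353.4, 10.5]
tool_rot: [[-0.268, -0.001, 0.964], [-0.964, 0.0, -0.268], [-0.0, -1.0, -0.001]]
ft_force: [-2.5, 0.5, 5.8]
opening: 31.5
```

Emit:
play_rows([
  [0, 0, 0],
  [0, 0, 0],
  [0, 0, 0],
  [0, 0, 0],
  [0, 0, 0],
  [0, 0, 8],
  [0, 0, 15],
  [0, 0, 25],
  [2, -10, 20],
  [5, -25, 8],
], yaw=[0, 0, 0, 0, 0, 0, 0, 0, 0, 0], hand=52)

```text
t: 16.7
ee_pos: [494.1, 322.1, 88.9]
tool_rot: [[-0.263, 0.004, 0.965], [-0.965, 0.005, -0.263], [-0.005, -1.0, 0.002]]
ft_force: [-0.3, -0.3, -0.1]
opening: 44.4
```

Emit:
play_rows([
  [7, -20, 0],
  [14, -38, 0],
  [15, -42, 0],
  [15, -42, 0],
  [15, -42, 0],
  [15, -42, 0],
  [15, -42, 0],
  [15, -42, 0],
  [15, -42, 0],
  [15, -42, 0],
], yaw=[3, 5, 5, 5, 5, 5, 5, 5, 5, 5], hand=55)

```text
t: 17.7
ee_pos: [634.9, -77.8, 87.4]
tool_rot: [[0.54, 0.001, 0.842], [-0.842, -0.001, 0.54], [0.002, -1.0, 0.001]]
ft_force: [0.7, 0.1, 0.1]
opening: 46.8
```

Emit:
play_rows([
  [14, -36, 0],
  [8, -18, 0],
  [3, -7, 0],
  [0, 0, -12],
  [0, 0, -18],
  [0, 0, -18],
  [0, 0, -15],
  [0, 0, -10],
  [0, 0, -7],
  [0, 0, 0],
], yaw=[5, 3, 1.4, 0, 0, 0, 0, 0, 0, 0])

```text
t: 18.7
ee_pos: [658.4, -136.2, 4.5]
tool_rot: [[0.668, -0.002, 0.744], [-0.744, 0.0, 0.668], [-0.002, -1.0, -0.001]]
ft_force: [-0.9, -0.2, 0.3]
opening: 46.8
```

```bash
python3 look.py g3 '(160,180,280,270)' '(240,110,360,200)'
```

```text
18.8 [ 659.51581824 -136.6444747     6.01639497] [ 0.94853515  0.29476444 -0.08024742] 47.48113906998029
```

View pics/g3.png

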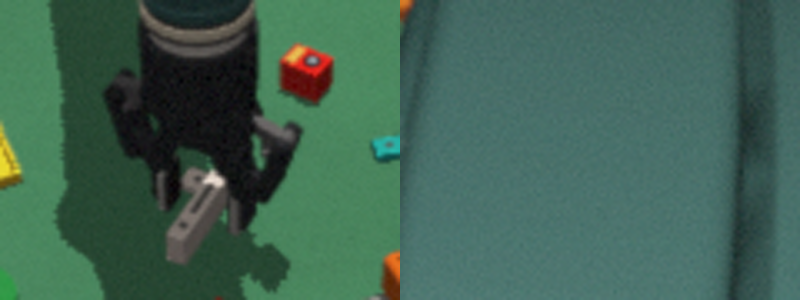

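The fingers straddle the right bracket at panel (200,215), with the ear behind them. I close and lift.

Emit:
play_rows([
  [0, 0, 0],
  [0, 0, 0],
  [0, 0, 0],
  [0, 0, 0],
  [0, 0, 0],
  [0, 0, 0],
  [0, 0, 5],
  [0, 0, 10],
  [0, 0, 15],
  [0, 0, 20],
], yaw=[0, 0, 0, 0, 0, 0, 0, 0, 0, 0], hand=0)

```text
t: 19.8
ee_pos: [658.5, -136.3, 56.4]
tool_rot: [[0.668, -0.002, 0.744], [-0.744, 0.0, 0.668], [-0.001, -1.0, -0.001]]
ft_force: [0.0, -0.1, -0.2]
opening: 12.8
```

Emit:
play_rows([
  [-6, -8, 12],
  [-12, -17, 8],
  [-18, -24, 0],
  [-18, -25, 0],
  [-18, -25, 0],
  [-18, -25, 0],
  [-18, -25, 0],
  [-18, -24, 0],
  [-13, -18, 0],
  [-8, -10, 0],
], yaw=[3, 5, 5, 6, 6, 6, 6, 5, 4, 3.8])

```text
t: 20.8
ee_pos: [510.1, -340.7, 77.0]
tool_rot: [[1.0, -0.001, -0.028], [0.028, -0.002, 1.0], [-0.001, -1.0, -0.002]]
ft_force: [0.7, -0.4, -1.1]
opening: 12.8
```

Emit:
play_rows([
  [-2, -2.5, 0],
  [0, 0, 0],
  [0, 0, -10],
  [0, 0, -15],
  [0, 0, -15],
  [0, 0, -10],
  [0, 0, 0],
  [0, 0, 0],
  [0, 0, 0],
  [0, 0, 0],
], yaw=[0, 0, 0, 0, 0, 0, 0, 0, 0, 0])

```text
t: 21.8
ee_pos: [510.6, -340.3, 26.4]
tool_rot: [[1.0, 0.001, -0.029], [0.029, -0.001, 1.0], [0.001, -1.0, -0.001]]
ft_force: [0.1, -0.1, -0.9]
opening: 12.5
```

```bash
python3 look.py p3 '(70,180,190,270)' '(330,180,450,270)'
```

```text
21.9 [ 510.54841861 -340.27793937   26.48071197] [-0.28530282 -0.00689488 -0.91045643] 13.029075882158207
```

View pics/p3.png

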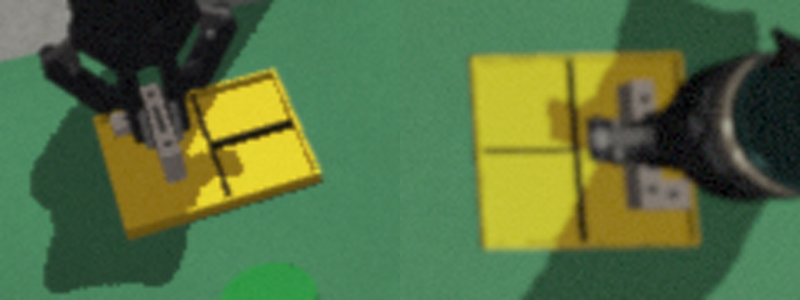

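The right bracket is level over the yellow long compartment, parallel to its divider, with its ear toward the outer wall. I lower and release.

Emit:
play_rows([
  [0, 0, -5],
  [0, 0, -5],
  [0, 0, -3],
  [0, 0, -2],
  [0, 0, -1],
  [0, 0, -1],
  [0, 0, -0.7],
  [0, 0, 0],
  [0, 0, 0],
  [0, 0, 0],
], yaw=[0, 0, 0, 0, 0, 0, 0, 0, 0, 0])

```text
t: 22.9
ee_pos: [509.9, -339.8, 9.8]
tool_rot: [[1.0, -0.001, -0.029], [0.029, -0.0, 1.0], [-0.001, -1.0, -0.0]]
ft_force: [-3.5, 1.5, 11.5]
opening: 13.4
```

Emit:
play_rows([
  [0, 0, 0],
  [0, 0, 0],
  [0, 0, 0],
  [0, 0, 0],
  [0, 0, 5],
  [0, 0, 10],
  [0, 0, 20],
  [0, 10, 25],
  [2, 25, 18],
  [4, 40, 0],
], yaw=[0, 0, 0, 0, 0, 0, 0, 0, 0, 0], hand=29)

```text
t: 23.9
ee_pos: [517.9, -268.7, 89.6]
tool_rot: [[1.0, 0.006, -0.023], [0.023, -0.005, 1.0], [0.006, -1.0, -0.005]]
ft_force: [0.1, -0.6, -0.6]
opening: 24.8
```

Emit:
play_rows([
  [3, 15, 0],
  [4, 28, 0],
  [5, 35, 0],
  [5, 38, 0],
  [5, 38, 0],
  [5, 38, 0],
  [4, 30, 0],
  [3, 18, 0],
  [2, 10, 0],
  [1, 4, 0],
], yaw=[2, 4, 4, 4, 4, 4, 4, 3, 3, 1.8], hand=58)

```text
t: 24.9
ee_pos: [553.5, -11.0, 86.3]
tool_rot: [[0.813, 0.0, -0.583], [0.583, -0.0, 0.813], [-0.0, -1.0, -0.0]]
ft_force: [-0.1, 0.8, -0.4]
opening: 49.5
```

Emit:
play_rows([
  [0, 0, -8],
  [0, 0, -16],
  [0, 0, -18],
  [0, 0, -16],
  [0, 0, -12],
  [0, 0, -8],
  [0, 0, -3],
  [0, 0, 0],
  [0, 0, 0],
  [0, 0, 0],
], yaw=[0, 0, 0, 0, 0, 0, 0, 0, 0, 0])

```text
t: 25.9
ee_pos: [553.7, -11.0, 5.8]
tool_rot: [[0.814, 0.001, -0.581], [0.581, 0.0, 0.814], [0.001, -1.0, -0.001]]
ft_force: [-0.3, 0.0, 0.1]
opening: 49.6
```

```bash
python3 look.py g4 '(190,150,310,240)' '(190,150,310,240)'
```

```text
26.0 [553.56163579 -10.98604875   5.72276327] [-0.12661291 -0.24899309 -0.09518257] 49.65702473435933
```

View pics/g4.png

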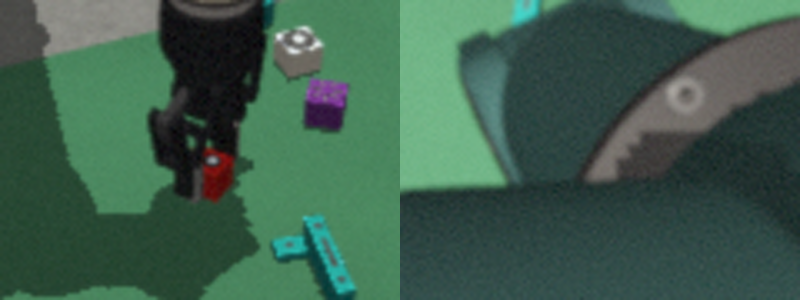

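The pickup sits between the fingers at panel (217,175). I raise the grip by 2 mm so the fingers clear the tray walls later, then close and lift.

Emit:
play_rows([
  [0, 0, 2],
  [0, 0, 0],
  [0, 0, 0],
  [0, 0, 0],
  [0, 0, 0],
  [0, 0, 0],
  [0, 0, 5],
  [0, 0, 10],
  [0, 0, 15],
  [0, 0, 20],
], yaw=[0, 0, 0, 0, 0, 0, 0, 0, 0, 0], hand=0)

```text
t: 27.0
ee_pos: [552.5, -11.1, 57.6]
tool_rot: [[0.814, -0.002, -0.581], [0.581, -0.0, 0.814], [-0.001, -1.0, 0.001]]
ft_force: [0.4, -0.7, -0.5]
opening: 25.0
```

Emit:
play_rows([
  [-4, -15, 12],
  [-8, -28, 8],
  [-10, -36, 0],
  [-10, -36, 0],
  [-10, -36, 0],
  [-10, -36, 0],
  [-9, -33, 0],
  [-7, -24, 0],
  [-5, -15, 0],
  [-2.5, -8.3, 0],
], yaw=[-2, -4, -4, -4, -4, -4, -4, -3, -3, -1.8])

```text
t: 28.0
ee_pos: [477.0, -279.7, 77.6]
tool_rot: [[1.0, 0.0, -0.025], [0.025, -0.0, 1.0], [0.0, -1.0, -0.0]]
ft_force: [0.4, 0.1, -0.6]
opening: 25.0
```

Emit:
play_rows([
  [0, 0, 0],
  [0, 0, -10],
  [0, 0, -15],
  [0, 0, -15],
  [0, 0, -10],
  [0, 0, 0],
  [0, 0, 0],
  [0, 0, 0],
  [0, 0, 0],
  [0, 0, 0],
], yaw=[0, 0, 0, 0, 0, 0, 0, 0, 0, 0])

```text
t: 29.0
ee_pos: [478.1, -278.5, 27.7]
tool_rot: [[1.0, 0.001, -0.029], [0.029, -0.0, 1.0], [0.001, -1.0, -0.0]]
ft_force: [0.5, 0.5, -0.6]
opening: 24.6
```

```bash
python3 look.py p4 '(70,170,190,260)' '(330,180,450,270)'
```

```text
29.1 [ 477.87802962 -278.50136405   27.58845553] [-0.21299997 -0.13483639 -0.26432269] 24.901818703434355
```

View pics/p4.png

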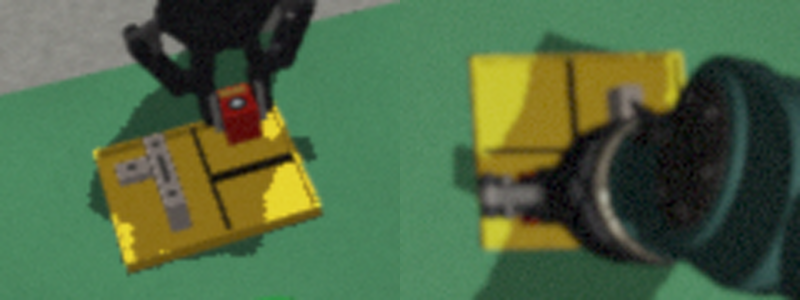

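The bracket lies flat in the yellow long compartment, and the pickup hangs over the small compartment nearest the robot. I lower and release.

Emit:
play_rows([
  [0, 0, -5],
  [0, 0, -5],
  [0, 0, -3],
  [0, 0, -2],
  [0, 0, -1],
  [0, 0, -0.8],
  [0, 0, -0.4],
  [0, 0, 0],
  [0, 0, 0],
  [0, 0, 0],
], yaw=[0, 0, 0, 0, 0, 0, 0, 0, 0, 0])

```text
t: 30.1
ee_pos: [477.4, -278.1, 10.9]
tool_rot: [[1.0, -0.0, -0.03], [0.03, -0.0, 1.0], [-0.0, -1.0, -0.0]]
ft_force: [-2.0, 1.0, 8.8]
opening: 25.2
```

Emit:
play_rows([
  [0, 0, 0],
  [0, 0, 0],
  [0, 0, 0],
  [0, 0, 0],
  [0, 0, 0],
  [0, 0, 8],
  [0, 0, 15],
  [0, 0, 25],
  [0, 10, 20],
  [0, 30, 8],
], yaw=[0, 0, 0, 0, 0, 0, 0, 0, 0, 0], hand=42)

```text
t: 31.1
ee_pos: [479.2, -242.1, 89.2]
tool_rot: [[1.0, 0.005, -0.023], [0.023, -0.004, 1.0], [0.005, -1.0, -0.004]]
ft_force: [0.9, 0.8, -0.5]
opening: 36.0
```

Emit:
play_rows([
  [-1, 20, 0],
  [-2, 35, 0],
  [-3, 45, 0],
  [-5, 45, 0],
  [-5, 45, 0],
  [-6, 45, 0],
  [-6, 45, 0],
  [-6, 40, 0],
  [-4, 25, 0],
  [-3, 15, 0],
], yaw=[0, -1, -1, 0, 0, 0, 0, 0, 0, 0], hand=62)

```text
t: 32.1
ee_pos: [436.8, 125.1, 87.2]
tool_rot: [[1.0, 0.002, 0.001], [-0.001, 0.002, 1.0], [0.002, -1.0, 0.002]]
ft_force: [1.4, 0.5, -0.4]
opening: 53.1
```

Emit:
play_rows([
  [-1, 7, 0],
  [0, 0, -10],
  [0, 0, -16],
  [0, 0, -18],
  [0, 0, -16],
  [0, 0, -12],
  [0, 0, -7],
  [0, 0, 0],
  [0, 0, 0],
  [0, 0, 0],
], yaw=[0, 0, 0, 0, 0, 0, 0, 0, 0, 0])

```text
t: 33.1
ee_pos: [436.1, 128.7, 7.5]
tool_rot: [[1.0, 0.001, 0.006], [-0.006, 0.0, 1.0], [0.001, -1.0, 0.0]]
ft_force: [0.2, -0.4, 0.6]
opening: 53.0
```

```bash
python3 look.py g5 '(220,110,340,200)' '(130,210,250,300)'
```

```text
33.2 [436.06909181 128.82375086   7.54962347] [-0.58430421 -0.20584609  0.33344847] 52.978280544045695
```

View pics/g5.png

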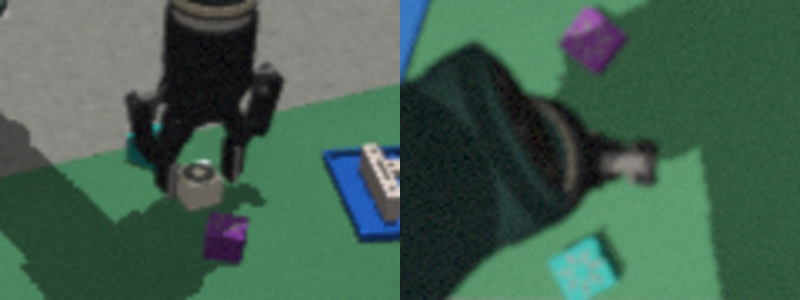

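The white fan is between the fingers at panel (200,185), clear of the purple and turquoise ones. I close and lift.

Emit:
play_rows([
  [0, 0, 0],
  [0, 0, 0],
  [0, 0, 0],
  [0, 0, 0],
  [0, 0, 0],
  [0, 0, 0],
  [0, 0, 5],
  [0, 0, 10],
  [0, 0, 15],
  [0, 0, 20],
], yaw=[0, 0, 0, 0, 0, 0, 0, 0, 0, 0], hand=0)

```text
t: 34.2
ee_pos: [435.2, 128.5, 57.7]
tool_rot: [[1.0, -0.001, 0.005], [-0.005, -0.001, 1.0], [-0.001, -1.0, -0.001]]
ft_force: [-0.1, 0.1, -0.5]
opening: 31.2
```

Emit:
play_rows([
  [4, -15, 12],
  [8, -30, 8],
  [11, -42, 0],
  [11, -44, 0],
  [11, -44, 0],
  [11, -44, 0],
  [11, -44, 0],
  [11, -44, 0],
  [10, -40, 0],
  [7, -28, 0],
], yaw=[0, 0.5, 0.5, 0.5, 0.5, 0, 0, 0, 0, 0])

```text
t: 35.2
ee_pos: [530.7, -250.6, 77.9]
tool_rot: [[1.0, 0.001, -0.026], [0.026, -0.002, 1.0], [0.001, -1.0, -0.002]]
ft_force: [1.0, 0.9, 0.1]
opening: 31.0
```

Emit:
play_rows([
  [5, -18, 0],
  [2, -8, 0],
  [1, -4, 0],
  [0, 0, -10],
  [0, 0, -15],
  [0, 0, -15],
  [0, 0, -10],
  [0, 0, 0],
  [0, 0, 0],
  [0, 0, 0],
], yaw=[0, 0, 0, 0, 0, 0, 0, 0, 0, 0])

```text
t: 36.2
ee_pos: [539.1, -276.4, 27.3]
tool_rot: [[1.0, 0.001, -0.03], [0.03, -0.0, 1.0], [0.001, -1.0, -0.0]]
ft_force: [-0.2, -0.3, -0.3]
opening: 31.0
```

```bash
python3 look.py p5 '(70,170,190,260)' '(330,180,450,270)'
```

```text
36.3 [ 539.17429456 -276.53751617   27.57068596] [ 0.02559908  0.01491277 -0.12866936] 30.85194255605981
```

View pics/p5.png

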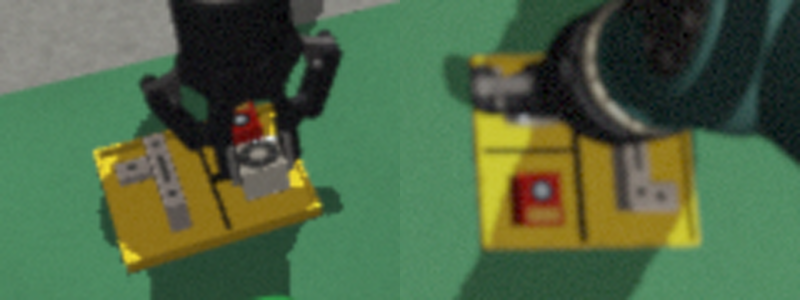

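The pickup and bracket sit properly, and the fan hangs over the far small compartment. I lower and release.

Emit:
play_rows([
  [0, 0, -5],
  [0, 0, -5],
  [0, 0, -3],
  [0, 0, -2],
  [0, 0, -1],
  [0, 0, -0.8],
  [0, 0, -0.2],
  [0, 0, 0],
  [0, 0, 0],
  [0, 0, 0],
], yaw=[0, 0, 0, 0, 0, 0, 0, 0, 0, 0])

```text
t: 37.3
ee_pos: [538.5, -276.2, 10.7]
tool_rot: [[1.0, -0.0, -0.03], [0.03, -0.0, 1.0], [-0.0, -1.0, -0.0]]
ft_force: [-1.6, 0.3, 4.0]
opening: 31.1
```

Emit:
play_rows([
  [0, 0, 0],
  [0, 0, 0],
  [0, 0, 0],
  [0, 0, 0],
  [0, 0, 0],
  [0, 0, 8],
  [0, 0, 15],
  [0, 0, 25],
  [0, 15, 25],
  [0, 35, 20],
], yaw=[0, 0, 0, 0, 0, 0, 0, 0, 0, 0], hand=50)

```text
t: 38.3
ee_pos: [539.3, -230.3, 105.7]
tool_rot: [[1.0, 0.003, -0.023], [0.023, -0.004, 1.0], [0.003, -1.0, -0.004]]
ft_force: [0.2, 0.2, -0.1]
opening: 42.6
```

Emit:
play_rows([
  [0, 45, 10],
  [0, 45, 10],
  [0, 45, 10],
  [0, 45, 10],
  [0, 45, 10],
  [0, 40, 10],
  [0, 20, 0],
  [0, 0, 0],
  [0, 0, 0],
  [0, 0, 0],
], yaw=[0, 0, 0, 0, 0, 0, 0, 0, 0, 0])

```text
t: 39.3
ee_pos: [538.5, 56.5, 163.2]
tool_rot: [[1.0, -0.0, -0.027], [0.027, -0.001, 1.0], [-0.0, -1.0, -0.001]]
ft_force: [-0.1, -0.3, -0.2]
opening: 42.8
```

```bash
python3 - <<'E'
from fit import *
c=cap('top'); i=c['image']; f=fg(c)
a=np.hstack([i[180:275,50:150],i[180:275,335:435]]); cv2.imwrite('pics/end.png',cv2.resize(a,(800,380),interpolation=cv2.INTER_CUBIC))
d=cap('scene'); cv2.imwrite('pics/end_s.png',cv2.resize(d['image'],(800,600),interpolation=cv2.INTER_CUBIC))
for k in('spool','meter','jar'): print(k,[(round(r['conf'],2),np.round(r['centre'])) for r in imaging.recognise(k,'top')[:1]+imaging.recognise(k,'scene')[:1]])
s=monitor.state(); print(s['t'],s['ee_pos'],s['ft_force'])
E
```

```text
spool [(0.66, array([ 696., -303.,   42.])), (0.78, array([ 712., -309.,   43.]))]
meter [(0.62, array([788.,  23.,  34.])), (0.93, array([810.,  15.,  32.]))]
jar [(0.91, array([702., 314.,  59.])), (0.91, array([724., 308.,  38.]))]
39.7 [538.7296751   58.24750386 162.91381701] [-0.11909494 -0.83980449  0.76470297]
```

View pics/end.png

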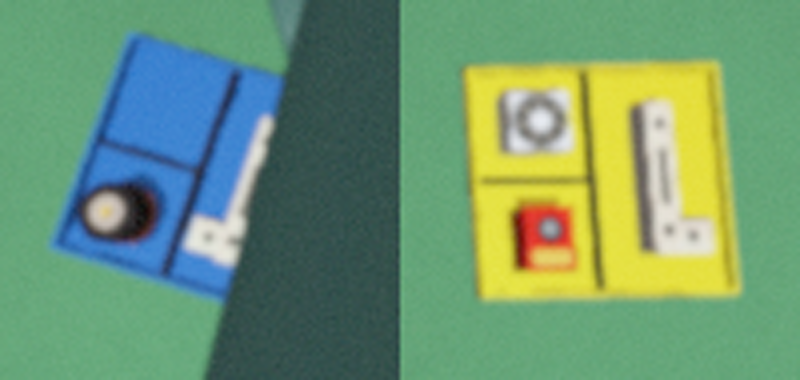

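View pics/end_s.png

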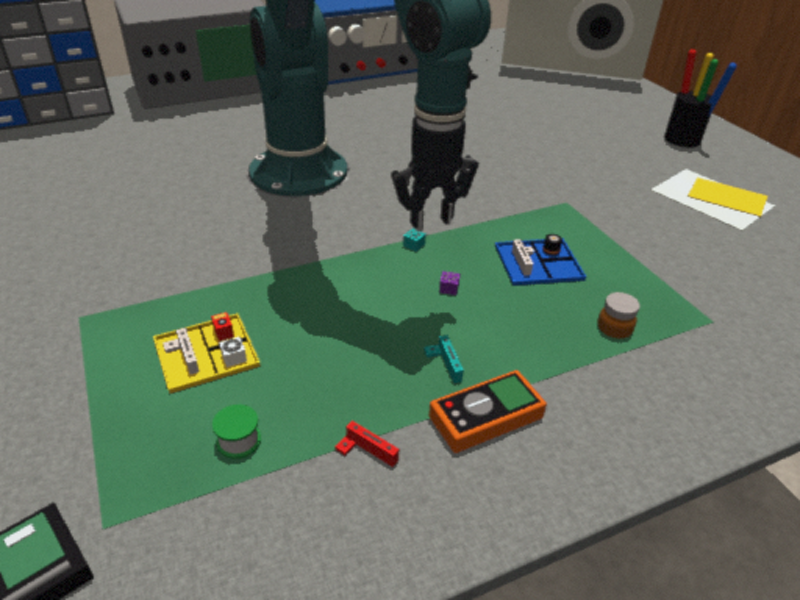

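In the last pictures all five parts are upright in their compartments, and the spool, meter, jar and look-alikes have not moved. I hand in.

```bash
python3 -c "
from bench import order; print(order.job_done())"
```

```text
the job is handed in; nothing more can be done
None
```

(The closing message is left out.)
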